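# Slide the card tray down to the ingest ledge

## Task

Slide the grey tray that carries the beige card adapter along its lane, over the step, from the aluminium upper ledge until the whole tray lies flat on the blue lower ledge, with the adapter still lying in it, and let go. Slide it rather than lifting it up off the ledges, do not let it tip at the step, and leave the tray with the red fuse box where it is.

Things in the scene. Friction and masses are not known exactly. Their poses are not given: they have to be found in the camera images.
- ledges: Fixed stand on the worktop; origin at worktop height under the middle of the step; x along the lanes, down the step. Upper ledge: aluminium, x -150 to 0 mm, top at 30 mm. Lower: blue, x 0 to 150, top at 24 (6 mm step down). Two lanes 80 mm wide, centred at y +43 and -43, between dark guide strips (6 mm wide, tops at 36); end strip at x = 150. Each tray starts on the upper ledge, one per lane, in either lane.
- tray_card: Loose grey tray, 110 (x) x 70 mm, 100-210 g, floor 4 mm thick, rim 10 mm high. Origin: centre of underside; x runs down the lane, within 2 degrees. Upright black grip block 24 (x) x 14 (y) mm on it, centred at x = -35, y = 0, top 50 mm above the underside; pinch it across the 14 mm. Carries the beige card adapter: the one to slide. Wholly on the lower ledge with its centre at x = 55 to 95 mm of the stand.
- tray_fuse: Loose grey tray, 110 (x) x 70 mm, 100-210 g, floor 4 mm thick, rim 10 mm high. Origin: centre of underside; x runs down the lane, within 2 degrees. Upright black grip block 24 (x) x 14 (y) mm on it, centred at x = -35, y = 0, top 50 mm above the underside; pinch it across the 14 mm. This one carries the red fuse box (45 x 60 x 18 mm) and stays where it is.
- card_adapter: A flat beige card adapter with a dark slot in one end, 50 x 40 x 10 mm, loose, lying in the front part of its tray, its centre about 25 mm ahead of the tray's centre. Origin at the centre of its underside.
Mind the look-alikes: they are no part of the job. There is more than one size of the card_adapter; the job needs the middle-sized.

How it is judged:
At the end, for the whole second after the job is handed in: The tray with the card adapter lies at rest wholly on the lower ledge, flat (within 4 degrees and 3.5 mm of the ledge's top) and in line with its lane within 10 degrees, its centre 53 to 100 mm past the step; the adapter lies flat in the tray (x of tray_card in the frame of ledges between 0.053 and 0.1 m and z of tray_card in the frame of ledges below 0.0275 m and angle between tray_card's own z axis and vertical below 0.07 rad and angle between the x axis of tray_card and the x axis of ledges, either way round below 0.18 rad and z of card_adapter in the frame of tray_card below 0.01 m and horizontal distance between card_adapter and tray_card below 0.04 m and angle between card_adapter's own z axis and vertical below 0.17 rad and linear speed of each of tray_card, card_adapter below 0.02 m/s); the robot touches nothing.
It fails at once if The tray with the adapter is lifted: its underside's centre rises more than 15 mm above the upper ledge (z of tray_card in the frame of ledges above 0.045 m).
It fails at once if The tray with the adapter tips by more than 12 degrees (angle between tray_card's own z axis and vertical above 0.21 rad).
It fails at once if The tray with the fuse box is moved by more than 15 mm (distance of tray_fuse from where it was at the start of the episode above 0.015 m).
It also fails if it takes over 29 s, if anything falls off the work surface, if the arm or the gripper's body presses on something with over 40 N, if the wrist force passes 120 N, or if a joint passes its speed limit or range.

## Robot

A 6-joint arm with a two-finger parallel gripper is mounted at the origin on a cart in front of the work surface, level with it; the furniture and walls round the work are solid. World frame = base frame: x ahead of the robot, y to its left, z up, the work surface at z = 0. Lengths are in m, angles in rad, forces in N, time in s.
With the tool pointing down it reaches from about 0.3 to 0.775 m from the base axis. Payload 14.6 kg.
Tool frame: the origin (TCP) lies on the mounting face of the last link; the fingertips stand 173 mm ahead of it and the grasp point (between the pads) lies 155 mm ahead of it; z points along the fingers, y is the line along which they close (so a half turn about z gives the same grasp; the last joint's range is limited). The gripper opens to 85 mm and grips with 20 to 120 N. Pads are 22 mm wide; open, the fingers measure 114 mm over their backs; the gripper's body (76 mm by 85 mm) begins 54 mm behind the grasp point. The pads swing forward as they close: fully open they stand 13 mm farther back than shut.
Start: joints at [1.104, 0.3, 1.521, -0, 1.321, -0.067], TCP at [0.214, 0.507, 0.405] pointing down, gripper open.
Joint ranges: [-3.03, 3.03], [-0.79, 2.21], [0.23, 2.52], [-1.04, 4.18], [0, 3.07], [-2.55, 2.55]. Speed limits (rad/s): [2.22, 2.22, 2.57, 3.14, 3.14, 3.14].

## Interface

Orientations are given as a unit quaternion [w, x, y, z].
In Python, from rig import bot gives the robot as it stands.
- The arm moves only by the tool arm_command, never from a script. Its argument "targets" is a list of rows, each a list of 6 numbers: the shift along the tool's x, y, z each as a share of 0.02 m, from -1 to 1, then the turn, a rotation vector about the tool's x, y, z each as a share of 4 degrees, from -1 to 1. In form: [[x, y, z, rx, ry, rz], ...]. A call has 1 to 8 rows; each row shifts and turns the commanded pose from where the row before left it, along the tool's axes as they then stand; what a row does not reach is not made up. A row lasts 1/10 s, in which the tool goes at most 50 mm and 8.59 degrees, less where a joint would pass 70% of its speed; a pose out of reach is approached as far as the arm can. A call with a number of a shift or a turn outside -1 to 1 is refused whole. A call with a gripper value outside its range is refused whole. "gripper" is the closure, from 0 (fully open) to 1 (shut), set as the call begins (left out, the last holds). The fingers move at their own pace and stop on an object; the grip force is fixed at half the most. Time passes only in rows, so rows that do not move let the fingers close. It gives the time, the measured TCP pose, the force, the opening and the grip force at its end, in the units of the state.
- bot.get_state(): the state, without advancing time (a new reading comes with each control period).
- bot.read_camera(name): name is "scene" or "top"; returns a dict with "color" (480x640x3 uint8, blue, green, red), "z_map" (480x640 float32, m along the optical axis (not along the pixel's ray), 0 where there is no reading), "fx", "fy", "cx", "cy" (pixels), "rvec" (rotation vector, rad) and "tvec" (3), from world to camera coordinates, as OpenCV has them. Camera axes: x right, y down, z forward; pixel columns grow to the right and rows downward; lengths in m; the calibration is good to about 2 mm. A picture is of the moment at which its call begins.
- bot.job_done(): hands the job in; it is judged then, once.
Trained networks look in a picture, given as the dict that the camera call returned (one of the last four; its "shot" number tells which), for a name from the list of things; names that differ only in an ending like _2 or _b are one class to them, and where a whole thing is asked for, a point or a joint stands for the part that bears it (a point fixed in the world has none). Each returns a list of dicts, best first, with "confidence" (0 to 1); they miss things now and then, are a little off and sometimes report something else, mostly with a low value. They report only what shows in the picture. A call takes as long as a camera call. They do not tell look-alikes from the thing itself.
- bot.spot_in(picture, thing): "xy" ([column, row] in pixels, amid what is visible of it).
- bot.tip_of(picture, thing): "xy" ([column, row] in pixels: a listed point, or the origin of a listed thing).
The state is a dict: "time_s": time; "qpos": joint angles; "qvel": joint speeds; "joint_efforts": joint torques, N m; "ee_pos": TCP position; "tcp_rot": TCP orientation; "force": force on the tool from outside, world axes, zero at the start; "wrist_torque": the same for the moment, N m; "opening": opening from 0.0 (shut) to 1.0 (fully open); "finger_force": force on a finger pad.
Only numpy, scipy, OpenCV 4.12 (cv2) and the standard library are available. Lean on these libraries where they do the work, as an engineer would, in place of code of your own. Each camera call takes 0.05 s, during which the arm holds its last target. There are 200 camera calls.

## Working session

There is one attempt and no reset: what is moved stays moved. The work goes in short steps, Python scripts to look and compute and a tool call to move; the robot and the scene stay as the last step left them, time stands still between calls to the robot, and variables do not carry over. Pictures are saved under pics/ and viewed, at most 10 in all, crops included, and the job is handed in when it is done.

Besides the shell and the picture viewer there is one more tool, called after ">>>" in YAML: its name, and indented under it one key for each argument. arm_command: Moves the arm, as the interface text tells. Shift numbers are shares of 0.02 m and turn numbers shares of 4 degrees, none past 1 either way. Its arguments: {"type":"object","properties":{"targets":{"type":"array"},"gripper":{"type":"number"}},"required":["targets"]}

```bash
mkdir -p pics
cat > h.py <<'E'
import numpy as np, cv2
from rig import bot
def world(p,u,v,z=None):
    R=cv2.Rodrigues(np.array(p["rvec"],float))[0];t=np.array(p["tvec"],float).ravel()
    d=z if z is not None else p["z_map"][int(round(v)),int(round(u))]
    c=np.array([(u-p["cx"])/p["fx"]*d,(v-p["cy"])/p["fy"]*d,d])
    return R.T@(c-t)
def cloud(p):
    R=cv2.Rodrigues(np.array(p["rvec"],float))[0];t=np.array(p["tvec"],float).ravel()
    v,u=np.mgrid[:480,:640];d=p["z_map"]
    c=np.stack([(u-p["cx"])/p["fx"]*d,(v-p["cy"])/p["fy"]*d,d],-1)
    w=(c-t)@R; w[d<=0]=np.nan; return w
E
python3 - <<'E'
from h import *
s=bot.get_state();print(s)
for n in("scene","top"):
    p=bot.read_camera(n);cv2.imwrite(f"pics/{n}0.png",p["color"])
    R=cv2.Rodrigues(np.array(p["rvec"],float))[0];print(n,"cam at",-R.T@np.array(p["tvec"]).ravel(),p["fx"])
    for th in("ledges","tray_card","tray_fuse","card_adapter"):
        for f in("spot_in","tip_of"):
            for r in getattr(bot,f)(p,th)[:4]:
                x,y=r["xy"];print(th,f,np.round(r["xy"]),round(r["confidence"],2),world(p,x,y).round(3))
E
```

```text
{'time_s': 0.0, 'qpos': array([ 1.10441646e+00,  3.00474564e-01,  1.52163463e+00, -2.79947205e-05,
        1.32069988e+00, -6.65967657e-02]), 'qvel': array([-0.00048952, -0.00028354, -0.00020965, -0.00025549, -0.00013694,
       -0.0003634 ]), 'joint_efforts': array([-1.73918957e-03, -5.43493080e+01, -3.61794269e+01, -7.30754346e-05,
        3.94142233e-03, -6.29303244e-06]), 'ee_pos': array([0.21405322, 0.50658937, 0.40409664]), 'tcp_rot': array([-1.47087636e-04,  1.98559603e-01,  9.80088626e-01, -5.90310251e-04]), 'force': array([-0.32443476, -0.90220856,  0.11138943]), 'wrist_torque': array([-0.00352958,  0.03803557, -0.03262899]), 'finger_force': 0.0, 'opening': 1.0012878489117445}
scene cam at [ 0.31136309 -1.00201728  0.49827222] 448.7684518928978
ledges spot_in [293. 271.] 0.95 [ 0.538 -0.384  0.023]
ledges tip_of [272. 271.] 0.94 [ 0.496 -0.391  0.04 ]
tray_card spot_in [230. 274.] 0.6 [ 0.429 -0.359  0.033]
tray_card tip_of [243. 277.] 0.58 [ 0.445 -0.389  0.043]
tray_fuse spot_in [211. 249.] 0.76 [ 0.417 -0.268  0.034]
tray_fuse tip_of [226. 250.] 0.91 [ 0.438 -0.305  0.048
[... 489 characters left out ...]
ledges spot_in [312. 295.] 0.9 [ 0.561 -0.34   0.034]
ledges tip_of [311. 321.] 0.86 [ 0.52  -0.339  0.036]
tray_card spot_in [327. 379.] 0.74 [ 0.431 -0.362  0.034]
tray_card tip_of [328. 369.] 0.91 [ 0.446 -0.363  0.043]
tray_fuse spot_in [273. 388.] 0.65 [ 0.418 -0.278  0.033]
tray_fuse tip_of [273. 374.] 0.96 [ 0.44  -0.278  0.038]
card_adapter spot_in [417. 327.] 0.92 [ 0.508 -0.51   0.01 ]
card_adapter spot_in [335. 352.] 0.67 [ 0.471 -0.375  0.044]
card_adapter spot_in [273. 172.] 0.59 [ 0.777 -0.277  0.01 ]
card_adapter tip_of [334. 354.] 0.79 [ 0.467 -0.372  0.044]
card_adapter tip_of [278. 171.] 0.79 [ 0.778 -0.286  0.014]
card_adapter tip_of [418. 325.] 0.68 [ 0.511 -0.511  0.008]
```

View pics/scene0.png

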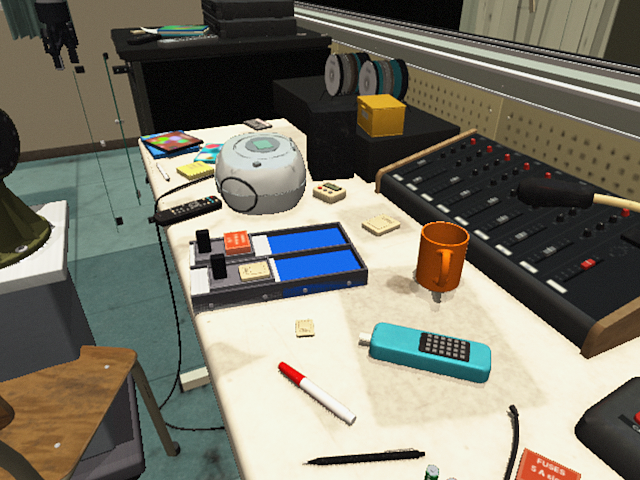

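View pics/top0.png

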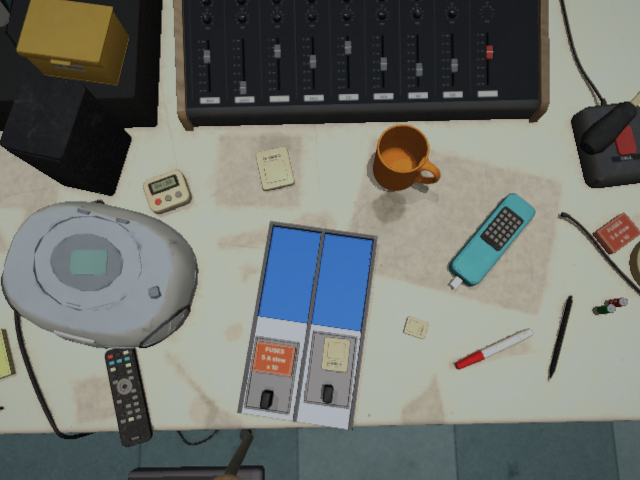

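The scene shows three adapters. The small one is at top (416,327), the large one at top (275,168), and the middle-sized one lies in the right-hand tray at top (335,354) / scene (253,274). I choose the tray with the one at (335,354). Its black block is at top (327,392) / scene (218,266). The fuse tray is at top (273,375).

Run:
```python
from h import *
p=bot.read_camera("top");q=bot.read_camera("scene")
cv2.imwrite("pics/crop0.png",cv2.resize(p["color"][210:440,230:430],None,fx=2.5,fy=2.5,interpolation=2))
for n,c in(("top",p),("scene",q)):
    w=cloud(c);x,y,z=w[...,0],w[...,1],w[...,2]
    for nm,y0,y1 in(("card",-.42,-.32),("fuse",-.32,-.22)):
        m=(z>.066)&(z<.12)&(x>.33)&(x<.55)&(y>y0)&(y<y1)
        P=w[m];print(n,nm,len(P),np.median(P,0).round(4),P.min(0).round(4),P.max(0).round(4),"ztop",np.percentile(P[:,2],90).round(4))
        if n=="top":
            t=P[P[:,2]>np.percentile(P[:,2],90)-.006]; print("top face",len(t),t.mean(0).round(4),cv2.minAreaRect((t[:,:2]*1000).astype(np.float32)))
    hsv=cv2.cvtColor(c["color"],cv2.COLOR_BGR2HSV)
    b=(hsv[...,0]>100)&(hsv[...,0]<125)&(hsv[...,1]>180)&(hsv[...,2]>120)&(z>.01)&(z<.04)&(x>.45)&(x<.8)&(y>-.47)&(y<-.2)
    P=w[b];print("blue",len(P),np.median(P[:,2]),cv2.minAreaRect((P[:,:2]*1000).astype(np.float32)),cv2.boxPoints(cv2.minAreaRect((P[:,:2]*1000).astype(np.float32))).round(0).tolist())
```

```text
top card 159 [ 0.4114 -0.3623  0.0802] [ 0.3998 -0.37    0.0681] [ 0.4236 -0.3549  0.0835] ztop 0.0819
top face 155 [ 0.4114 -0.362   0.0801] ((411.2626037597656, -361.9299011230469), (13.776315689086914, 23.473886489868164), 81.05530548095703)
top fuse 175 [ 0.4058 -0.2715  0.0797] [ 0.3931 -0.2788  0.0664] [ 0.4174 -0.2627  0.0848] ztop 0.0819
top face 160 [ 0.4054 -0.2707  0.0799] ((405.30950927734375, -270.306396484375), (13.887187957763672, 23.92540740966797), 81.12220764160156)
blue 186 0.024729367649014178 ((592.3967895507812, -346.972412109375), (164.5302276611328, 145.84690856933594), 80.67696380615234) [[507.0, -416.0], [651.0, -440.0], [678.0, -278.0], [534.0, -254.0]]
scene card 151 [ 0.41   -0.3669  0.0764] [ 0.3985 -0.3714  0.0661] [ 0.4228 -0.3551  0.0815] ztop 0.0799
scene fuse 131 [ 0.4041 -0.2753  0.0763] [ 0.3922 -0.2804  0.066 ] [ 0.4171 -0.2618  0.0809] ztop 0.08
blue 2837 0.02387404865576878 ((591.1265869140625, -347.8718566894531), (169.3579559326172, 149.5178985595703), 80.28385162353516) [[503.0, -419.0], [651.0, -444.0], [679.0, -277.0], [532.0, -252.0]]
```

View pics/crop0.png

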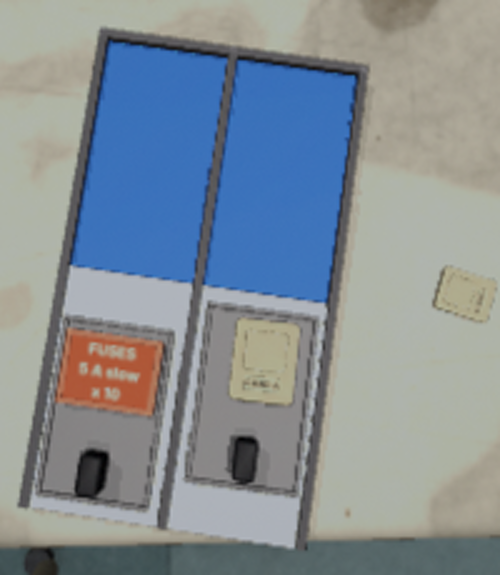

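The crop confirms it: the middle-sized adapter sits in the right-hand tray with its block at the rear, and the red fuse tray is in the left lane. The lane yaw is about -9.5°. The block is at (0.411,-0.363) with its top at 0.080 in both views. The step's middle is at (0.518,-0.336).

>>> arm_command:
  targets:
    - [-0.4,-1,0,0,0,-0.42]
    - [-0.4,-1,0,0,0,-0.42]
    - [-0.4,-1,0,0,0,-0.42]
    - [-0.4,-1,0,0,0,-0.42]
    - [-0.4,-1,0,0,0,-0.42]
    - [-0.4,-1,0,0,0,-0.42]
    - [-0.4,-1,0,0,0,-0.42]
    - [-0.4,-1,0,0,0,-0.41]
  gripper: 0.45

```text
time_s: 1.8
ee_pos: [0.2283, 0.3344, 0.4048]
tcp_rot: [0.0, 0.082, 0.997, 0.0]
force: [0.4, -0.3, 1.0]
opening: 0.548
finger_force: 0.0
```

>>> arm_command:
  targets:
    - [-0.4,-1,0,0,0,0]
    - [-0.4,-1,0,0,0,0]
    - [-0.4,-1,0,0,0,0]
    - [-0.4,-1,0,0,0,0]
    - [-0.4,-1,0,0,0,0]
    - [-0.4,-1,0,0,0,0]
    - [-0.4,-1,0,0,0,0]
    - [-0.4,-1,0,0,0,0]

```text
time_s: 2.6
ee_pos: [0.265, 0.1661, 0.4048]
tcp_rot: [0.0, 0.083, 0.997, 0.0]
force: [0.7, 0.3, 0.6]
opening: 0.549
finger_force: 0.0
```

>>> arm_command:
  targets:
    - [-0.4,-1,0,0,0,0]
    - [-0.4,-1,0,0,0,0]
    - [-0.4,-1,0,0,0,0]
    - [-0.4,-1,0,0,0,0]
    - [-0.4,-1,0,0,0,0]
    - [-0.4,-1,0,0,0,0]
    - [-0.4,-1,0,0,0,0]
    - [-0.4,-1,0,0,0,0]

```text
time_s: 3.4
ee_pos: [0.3017, -0.0024, 0.4049]
tcp_rot: [0.0, 0.083, 0.997, -0.0]
force: [0.0, -0.3, 0.8]
opening: 0.548
finger_force: 0.0
```

>>> arm_command:
  targets:
    - [-0.4,-1,0,0,0,0]
    - [-0.4,-1,0,0,0,0]
    - [-0.4,-1,0,0,0,0]
    - [-0.4,-1,0,0,0,0]
    - [-0.4,-1,0,0,0,0]
    - [-0.4,-1,0,0,0,0]
    - [-0.4,-1,0,0,0,0]
    - [-0.4,-1,0,0,0,0]

```text
time_s: 4.2
ee_pos: [0.3385, -0.1708, 0.4048]
tcp_rot: [0.0, 0.083, 0.997, -0.0]
force: [0.2, -0.3, 1.0]
opening: 0.553
finger_force: 0.0
```

>>> arm_command:
  targets:
    - [-0.6,-1,0.5,0,0,0]
    - [-0.6,-1,0.5,0,0,0]
    - [-0.6,-1,0.5,0,0,0]
    - [-0.6,-1,0.5,0,0,0]
    - [-0.6,-1,0.5,0,0,0]
    - [-0.6,-1,0.5,0,0,0]
    - [-0.6,-1,0.5,0,0,0]
    - [0,0,0,0,0,0]

```text
time_s: 5.0
ee_pos: [0.3985, -0.3234, 0.3332]
tcp_rot: [-0.001, 0.083, 0.997, 0.0]
force: [0.1, 0.3, 0.3]
opening: 0.552
finger_force: 0.0
```

```bash
cat > d.py <<'E'
from h import *
from scipy.spatial.transform import Rotation as Ro
def delta(x,y,z):
    s=bot.get_state();q=s["tcp_rot"];R=Ro.from_quat([q[1],q[2],q[3],q[0]])
    print("t",s["time_s"],s["ee_pos"],"F",s["force"],"units",(R.inv().apply(np.array([x,y,z])-s["ee_pos"])/.02).round(3),"xaxis deg",np.degrees(np.arctan2(*R.as_matrix()[1::-1,0])), "tilt",R.as_matrix()[:,2].round(4))
E
python3 -c "
from d import *
delta(.411,-.363,.220)"
```

```text
t 5.0 [ 0.39847168 -0.323402    0.33322078] F [0.08597695 0.27815902 0.2686377 ] units [-0.955 -1.853  5.658] xaxis deg 170.42209195827823 tilt [-0.0013  0.0011 -1.    ]
```

>>> arm_command:
  targets:
    - [-0.48,-0.92,0.8,0,0,0]
    - [-0.47,-0.92,0.8,0,0,0]
    - [0,0,0.7,0,0,0]
    - [0,0,0,0,0,0]
    - [0,0,0,0,0,0]

```text
time_s: 5.5
ee_pos: [0.4108, -0.3606, 0.2892]
tcp_rot: [-0.0, 0.083, 0.997, 0.0]
force: [-0.3, 0.2, 0.2]
opening: 0.549
finger_force: 0.0
```

```bash
python3 -c "
from d import *
delta(.411,-.363,.220)
p=bot.read_camera('scene');cv2.imwrite('pics/s1.png',cv2.resize(p['color'][170:320,140:380],None,fx=3,fy=3,interpolation=2))"
```

```text
t 5.5 [ 0.4108205  -0.36059551  0.28915194] F [-0.25512537  0.20821845  0.15604367] units [-0.029 -0.118  3.458] xaxis deg 170.51564124374238 tilt [-1.e-04  2.e-04 -1.e+00]
```

View pics/s1.png

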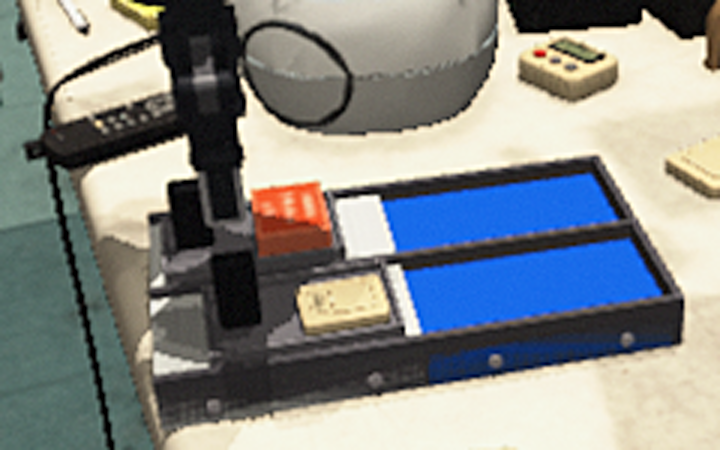

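The gripper's fingers (crop 222,195) hang right above our tray's block (crop 236,285), so I descend.

>>> arm_command:
  targets:
    - [-0.02,-0.1,0.8,0,0,0]
    - [0,0,0.8,0,0,0]
    - [0,0,0.8,0,0,0]
    - [0,0,0.6,0,0,0]
    - [0,0,0.35,0,0,0]
    - [0,0,0,0,0,0]
    - [0,0,0,0,0,0]

```text
time_s: 6.25
ee_pos: [0.4111, -0.3633, 0.2224]
tcp_rot: [0.0, 0.083, 0.997, -0.0]
force: [-0.3, -0.2, 0.2]
opening: 0.553
finger_force: 0.0
```

>>> arm_command:
  targets:
    - [0,0,0,0,0,0]
    - [0,0,0,0,0,0]
    - [0,0,0,0,0,0]
    - [0,0,0,0,0,0]
    - [0,0,0,0,0,0]
    - [0,0,0,0,0,0]
  gripper: 1

```text
time_s: 6.85
ee_pos: [0.4111, -0.3634, 0.2224]
tcp_rot: [0.0, 0.083, 0.997, -0.0]
force: [-0.5, 1.7, 6.5]
opening: 0.158
finger_force: 60.7
```

```bash
python3 -c "
from d import *
delta(.411+.986*.141,-.363-.165*.141,.220)
p=bot.read_camera('scene');cv2.imwrite('pics/s2.png',cv2.resize(p['color'][170:320,140:380],None,fx=3,fy=3,interpolation=2))"
```

```text
t 6.85 [ 0.4110767  -0.36335538  0.22235901] F [-0.49157021  1.69448019  6.54182609] units [-7.041  0.018  0.124] xaxis deg 170.49229231529964 tilt [ 8.e-04 -7.e-04 -1.e+00]
```

View pics/s2.png

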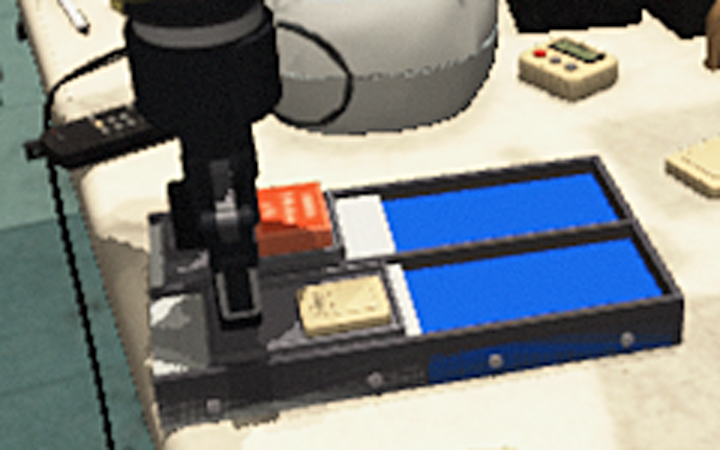

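The fingers hold the block, with an opening of 13.4 mm and a grip of 60 N. I now slide gently along the lane, which is -x of the tool.

>>> arm_command:
  targets:
    - [-0.1,0,-0.02,0,0,0]
    - [-0.2,0,0,0,0,0]
    - [-0.3,0,0,0,0,0]
    - [-0.4,0,0,0,0,0]
    - [-0.4,0,0,0,0,0]
    - [-0.4,0,0,0,0,0]
    - [-0.3,0,0,0,0,0]
    - [-0.2,0,0,0,0,0]

```text
time_s: 7.7
ee_pos: [0.4567, -0.371, 0.2224]
tcp_rot: [-0.0, 0.083, 0.997, -0.0]
force: [-6.9, 1.2, 7.8]
opening: 0.155
finger_force: 60.8
```

```bash
python3 -c "
from d import *
delta(.411+.986*.141,-.363-.165*.141,.220)
p=bot.read_camera('scene');cv2.imwrite('pics/s3.png',cv2.resize(p['color'][170:320,140:380],None,fx=3,fy=3,interpolation=2))"
```

```text
t 7.7 [ 0.45667939 -0.37104098  0.22237794] F [-6.88346304  1.20713477  7.79065467] units [-4.729  0.02   0.118] xaxis deg 170.4971170922173 tilt [-3.e-04 -2.e-04 -1.e+00]
```

View pics/s3.png

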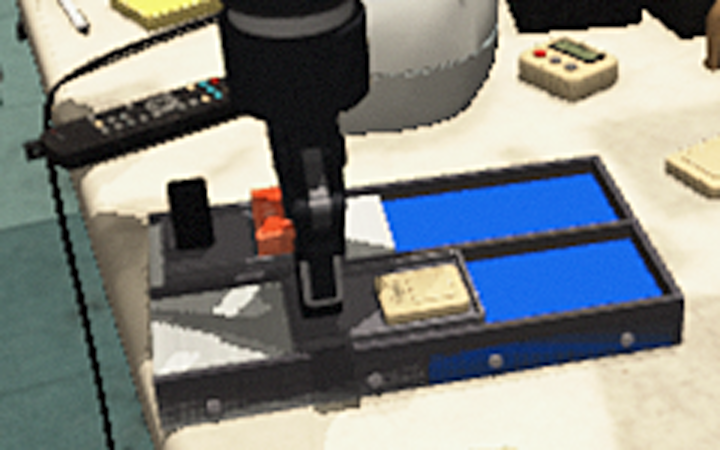

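The tray slides level with the adapter still in it (crop 425,290). I continue past the step.

>>> arm_command:
  targets:
    - [-0.2,0,-0.03,0,0,0]
    - [-0.3,0,0,0,0,0]
    - [-0.4,0,0,0,0,0]
    - [-0.4,0,0,0,0,0]
    - [-0.4,0,0,0,0,0]
    - [-0.4,0,0,0,0,0]
    - [-0.4,0,0,0,0,0]
    - [-0.4,0,0,0,0,0]

```text
time_s: 8.55
ee_pos: [0.5142, -0.3805, 0.2226]
tcp_rot: [-0.0, 0.083, 0.997, 0.0]
force: [0.6, 0.1, -1.0]
opening: 0.153
finger_force: 59.7
```

>>> arm_command:
  targets:
    - [-0.4,0,0,0,0,0]
    - [-0.4,0,0,0,0,0]
    - [-0.35,0,0,0,0,0]
    - [-0.3,0,0,0,0,0]
    - [-0.2,0,0,0,0,0]
    - [-0.1,0,0,0,0,0]
    - [0,0,0,0,0,0]

```text
time_s: 9.25
ee_pos: [0.5481, -0.3862, 0.2226]
tcp_rot: [-0.0, 0.083, 0.997, 0.0]
force: [-0.1, -0.1, -1.1]
opening: 0.155
finger_force: 59.7
```

```bash
python3 -c "
from d import *
delta(.411+.986*.141,-.363-.165*.141,.220)
p=bot.read_camera('scene');cv2.imwrite('pics/s4.png',cv2.resize(p['color'][170:320,140:380],None,fx=3,fy=3,interpolation=2))"
```

```text
t 9.25 [ 0.54810424 -0.38623018  0.22262324] F [-0.13943161 -0.0607306  -1.09623895] units [-0.095  0.014  0.131] xaxis deg 170.4966975774762 tilt [-0.  0. -1.]
```

View pics/s4.png

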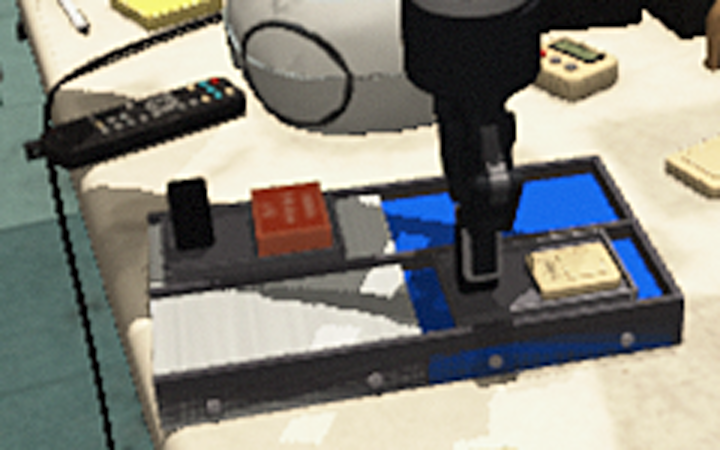

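The whole tray is past the step, with its rear at crop x about 440 against the step at about 410. It is held level with the adapter in it. I lower it 6 mm.

>>> arm_command:
  targets:
    - [0,0,0.1,0,0,0]
    - [0,0,0.1,0,0,0]
    - [0,0,0.1,0,0,0]
    - [0,0,0.03,0,0,0]
    - [0,0,0,0,0,0]
    - [0,0,0,0,0,0]

```text
time_s: 9.9
ee_pos: [0.5479, -0.3863, 0.2164]
tcp_rot: [0.0, 0.083, 0.997, -0.0]
force: [-2.0, 0.9, 4.6]
opening: 0.154
finger_force: 60.4
```

Contact shows as 4.6 N upward at 6.2 mm down. I open partly, then back off upward.

>>> arm_command:
  targets:
    - [0,0,0,0,0,0]
    - [0,0,0,0,0,0]
    - [0,0,0,0,0,0]
    - [0,0,0,0,0,0]
    - [0,0,0,0,0,0]
  gripper: 0.45

```text
time_s: 10.4
ee_pos: [0.548, -0.3862, 0.216]
tcp_rot: [-0.0, 0.083, 0.997, 0.0]
force: [0.8, 0.6, -0.1]
opening: 0.548
finger_force: 0.0
```

>>> arm_command:
  targets:
    - [0,0,-0.3,0,0,0]
    - [0,0,-0.6,0,0,0]
    - [0,0,-0.9,0,0,0]
    - [0,0,-0.9,0,0,0]
    - [0,0,-0.9,0,0,0]
    - [0,0,-0.9,0,0,0]
    - [0,0,-0.9,0,0,0]
    - [0,0,0,0,0,0]

```text
time_s: 11.2
ee_pos: [0.5482, -0.3863, 0.328]
tcp_rot: [0.002, 0.083, 0.997, -0.002]
force: [-1.1, -0.1, 0.3]
opening: 0.55
finger_force: 0.0
```

```bash
python3 -c "
from d import *
delta(.55,-.386,.32)
p=bot.read_camera('scene');cv2.imwrite('pics/s5.png',cv2.resize(p['color'][170:320,140:380],None,fx=3,fy=3,interpolation=2))
w=cloud(p);P=w[(w[...,2]>.06)&(w[...,2]<.09)&(w[...,0]>.5)&(w[...,0]<.6)&(w[...,1]>-.43)&(w[...,1]<-.34)]
print(len(P),np.median(P,0),np.percentile(P[:,2],90), P.min(0),P.max(0))
r=bot.tip_of(p,'tray_card');print(r[:2])"
```

```text
t 11.2 [ 0.54815483 -0.38631285  0.32799367] F [-1.06225517 -0.06577008  0.31626734] units [-0.086  0.032  0.4  ] xaxis deg 170.4958320458338 tilt [ 0.0043 -0.0034 -1.    ]
140 [ 0.54556775 -0.39102204  0.07042917] 0.07393487282970833 [ 0.53467622 -0.39520549  0.06004315] [ 0.55876654 -0.37931801  0.07547313]
[{'xy': [316.9, 265.9], 'confidence': 0.98}]
```

View pics/s5.png

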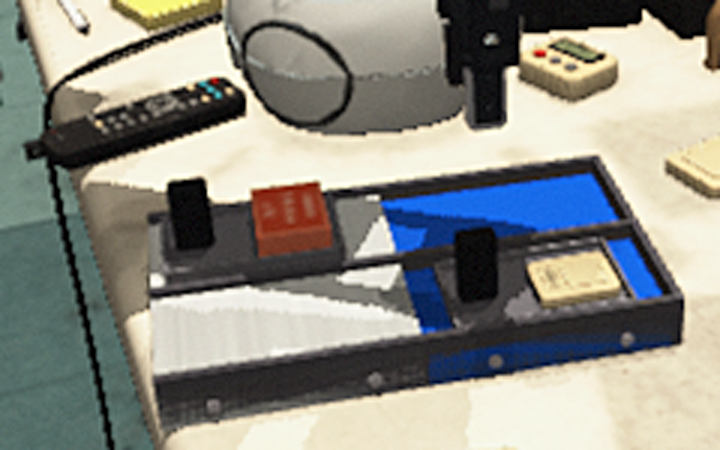

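The tray lies flat on the blue ledge: its block top is at 0.074 m, as expected, and its centre is about 72 mm past the step. The adapter is in it, the fuse tray has not moved, and the gripper is clear.

```bash
python3 -c "
from rig import bot
print(bot.job_done())"
```

```text
the job is handed in; nothing more can be done
None
```

I slid the tray with the middle-sized card adapter over the step and let go. It lies flat on the blue lower ledge, about 72 mm past the step, with the adapter in it and the fuse tray where it was. The job is handed in (no verdict came back).

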